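# Make up an order of three screw-cap bottles

## Task

Make up the order in the shallow tray: it must hold exactly three screw-cap bottles, all standing upright, and no dropper bottle (the kind with a bulb on its cap). Take the screw-cap bottles that are missing from the leaning rack, and put the dropper bottle that strayed into the tray into a bay of the rack, leaning fully home like the others; the remaining bottles end up leaning in the rack too. They are glass: set them down without dropping them, knock nothing over, and leave the other things on the table where they are.

Things in the scene. Friction and masses are not known exactly. Their poses are not given: they have to be found in the camera images.
- rack: fixed wooden rack; origin: centre of its base's underside (130 x 300 mm). 4 bays at y = -120, -40, 40, 120 mm: a bottle fully home has its underside's centre at x 20, z 50 mm and its axis along (-0.574, 0, 0.819), leaning 35 deg to the rack's -x on two rails (60 mm long, 30 mm over both), foot on a plate, between dividers 41 mm apart, 20 mm high along it; open at top and +x
- tray: fixed shallow steel tray, 130 mm (its x) by 270 mm (its y), walls 4 mm thick and 20 mm high, inner floor 4 mm above the table. Origin: centre of the underside.
- screw_a: 30 ml amber glass bottle, body 33 mm across with straight sides to 50 mm above its underside, then a narrowing shoulder and a plain white screw cap (24 mm across, flat top); 80 mm tall. Origin: centre of the underside; z along its axis towards the cap. Starts upright in the tray, near one end.
- dropper_a: 30 ml amber glass bottle, body 33 mm across with straight sides to 50 mm above its underside, then a narrowing shoulder and a white dropper cap with a narrow rounded bulb on top (17 mm across); 94 mm tall. Origin: centre of the underside; z along its axis towards the bulb. Starts upright in the tray, near the other end.
- screw_b: 30 ml amber glass bottle, body 33 mm across with straight sides to 50 mm above its underside, then a narrowing shoulder and a plain white screw cap (24 mm across, flat top); 80 mm tall. Origin: centre of the underside; z along its axis towards the cap. Starts leaning in one of the rack's four bays (which bay varies).
- screw_c: 30 ml amber glass bottle, body 33 mm across with straight sides to 50 mm above its underside, then a narrowing shoulder and a plain white screw cap (24 mm across, flat top); 80 mm tall. Origin: centre of the underside; z along its axis towards the cap. Starts leaning in one of the rack's four bays (which bay varies).
- screw_d: 30 ml amber glass bottle, body 33 mm across with straight sides to 50 mm above its underside, then a narrowing shoulder and a plain white screw cap (24 mm across, flat top); 80 mm tall. Origin: centre of the underside; z along its axis towards the cap. Starts leaning in one of the rack's four bays (which bay varies).
- dropper_b: 30 ml amber glass bottle, body 33 mm across with straight sides to 50 mm above its underside, then a narrowing shoulder and a white dropper cap with a narrow rounded bulb on top (17 mm across); 94 mm tall. Origin: centre of the underside; z along its axis towards the bulb. Starts leaning in one of the rack's four bays (which bay varies).
- beaker: bystander: glass beaker, 64 mm across, 85 mm tall, between rack and tray; origin under its centre.
- roll: bystander: paper label roll lying flat, 60 mm across, 25 mm tall, between rack and tray; origin under its centre.
- cap: bystander: a spare white cap, 24 mm across, 17 mm tall, on the table just on the robot's side of the tray; origin under its centre.
- spoon: bystander: steel spoon 150 mm long, lying just beyond the tray.
- funnel: bystander: white funnel standing mouth down, 90 mm across, 85 mm tall, behind; origin under its centre.
- dispenser: bystander: amber litre bottle with a pump, 96 mm across, 230 mm tall, at the back; origin under its centre.

How it is judged:
By the outcome, as a careful person would: the job done as asked, in the order asked, and still so for the second after the job is handed in, with the robot touching nothing.
It also fails if it takes over 58 s, if anything falls off the work surface, if the arm or the gripper's body presses on something with over 40 N, if the wrist force passes 120 N, or if a joint passes its speed limit or range.

## Robot

A 6-joint arm with a two-finger parallel gripper is mounted at the origin on the work surface. World frame = base frame: x ahead of the robot, y to its left, z up, the work surface at z = 0. Lengths are in m, angles in rad, forces in N, time in s.
With the tool pointing down it reaches from about 0.25 to 0.8 m from the base axis. Payload 8.5 kg.
Tool frame: the origin (TCP) lies where the fingers leave the gripper's body, on its centre line; the fingertips stand 73 mm ahead of it and the grasp point (between the pads) lies 54 mm ahead of it; z points along the fingers, y is the line along which they close (so a half turn about z gives the same grasp; the last joint's range is limited). The gripper opens to 85 mm and grips with 20 to 120 N. Pads are 22 mm wide; open, the fingers measure 114 mm over their backs; the gripper's body (76 mm by 85 mm) begins 54 mm behind the grasp point. The pads swing forward as they close: fully open they stand 13 mm farther back than shut.
Start: joints at [1.347, 0.238, -0.013, 1.319, 0, 1.571], TCP at [0.117, 0.512, 0.304] pointing down, gripper open.
Joint ranges: [-2.66, 2.66], [-1.03, 1.9], [-1.14, 1.46], [-1.82, 2.27], [-1.45, 1.34], [-3.14, 3.14]. Speed limits (rad/s): [2.22, 2.22, 2.79, 3.14, 3.14, 3.14].

## Interface

Orientations are given as a rotation vector (axis times angle).
In Python, from cell import robot gives the robot as it stands.
- The arm moves only by the shell command python3 -m jog 'ROWS' [OPENING] [FORCE]. ROWS is JSON, a list of rows, each a list of 6 numbers: the shift along the world's x, y, z in units of 0.3 m (1.0 is 0.3 m), then the turn, a rotation vector about the world's x, y, z in units of 120 degrees (1.0 is 120 degrees). A call has exactly 10 rows; each row is the pose to reach, as a shift and turn from the pose commanded when the call began; what a row does not reach only later rows make up. A row lasts 1/10 s, in which the tool goes at most 50 mm and 8.59 degrees, less where a joint would pass 70% of its speed; a pose out of reach is approached as far as the arm can. A call with a number of a shift or a turn outside -1 to 1 is refused whole. A call with a gripper value outside its range is refused whole. OPENING is the opening, from -1 (shut) to 1 (fully open), set as the call begins (- or left out, the last holds). The fingers move at their own pace and stop on an object; FORCE is the grip in N (left out, the last holds). Time passes only in rows, so rows that repeat a pose let the fingers close, or fill a call up. It gives the time, the measured TCP pose, the force, the opening and the grip force at its end, in the units of the state.
- robot.observe(): the state, without advancing time (a new reading comes with each control period).
- robot.grab_frame(name): name is "scene" or "top"; returns the picture (384x512x3 uint8, red, green, blue); there is no depth.
- robot.get_calibration(name): a dict with "K" (3x3 intrinsics, pixels), "R" (3x3) and "t" (3): a world point X has camera coordinates R X + t. Camera axes: x right, y down, z forward; pixel columns grow to the right and rows downward; lengths in m; the calibration is good to about 2 mm. A picture is of the moment at which its call begins. get_calibration takes no time and is no camera call.
- robot.sign_off(): hands the job in; it is judged then, once.
The state is a dict: "clock": time; "joint_positions": joint angles; "qvel": joint speeds; "tau": joint torques, N m; "position": TCP position; "orientation": TCP orientation; "wrist_force": force on the tool from outside, world axes, zero at the start; "ft_torque": the same for the moment, N m; "finger_gap": finger opening in m; "finger_force": force on a finger pad.
Only numpy, scipy, OpenCV 4.12 (cv2) and the standard library are available. Lean on these libraries where they do the work, as an engineer would, in place of code of your own. Each camera call takes 0.05 s, during which the arm holds its last target. There are 200 camera calls.

## Working session

There is one attempt and no reset: what is moved stays moved. The work goes in short steps, Python scripts to look and compute and a shell command to move; the robot and the scene stay as the last step left them, time stands still between calls to the robot, and variables do not carry over. Pictures are saved under pics/ and viewed, at most 10 in all, crops included, and the job is handed in when it is done.

```bash
ls; mkdir -p pics; python3 - <<'E'
from cell import robot
import cv2,numpy as np
for n in("scene","top"):
    f=robot.grab_frame(n);cv2.imwrite(f"pics/{n}0.png",cv2.resize(f[:,:,::-1],(768,576),interpolation=cv2.INTER_CUBIC));np.save(f"pics/{n}0.npy",f)
    c=robot.get_calibration(n);print(n,np.round(c["K"],1).tolist(),np.round(c["R"],3).tolist(),np.round(c["t"],3).tolist())
s=robot.observe();print({k:np.round(v,3).tolist() for k,v in s.items()})
E
```

```text
pics
scene [[498.1, 0.0, 253.9], [0.0, 498.1, 195.1], [0.0, 0.0, 1.0]] [[-0.523, 0.852, -0.022], [0.472, 0.268, -0.84], [-0.709, -0.45, -0.543]] [0.315, -0.242, 1.997]
top [[352.4, 0.0, 253.2], [0.0, 352.4, 189.4], [0.0, 0.0, 1.0]] [[0.011, -1.0, 0.026], [-0.988, -0.015, -0.156], [0.157, -0.024, -0.987]] [-0.026, 0.606, 0.819]
{'clock': 0.1, 'joint_positions': [1.347, 0.239, -0.014, 1.319, -0.0, 1.571], 'qvel': [0.001, 0.001, 0.002, -0.002, 0.001, -0.002], 'tau': [0.002, -53.972, 34.7, 0.014, 0.0, 0.0], 'position': [0.116, 0.512, 0.303], 'orientation': [-0.351, -3.122, 0.002], 'wrist_force': [0.294, -0.275, 0.606], 'ft_torque': [-0.043, -0.025, -0.02], 'finger_force': 0.0, 'finger_gap': 0.085}
```

View pics/scene0.png

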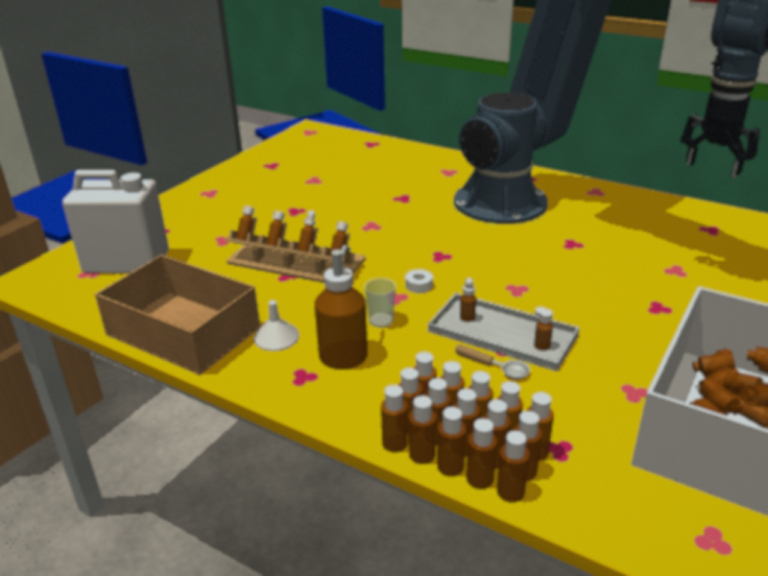

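View pics/top0.png

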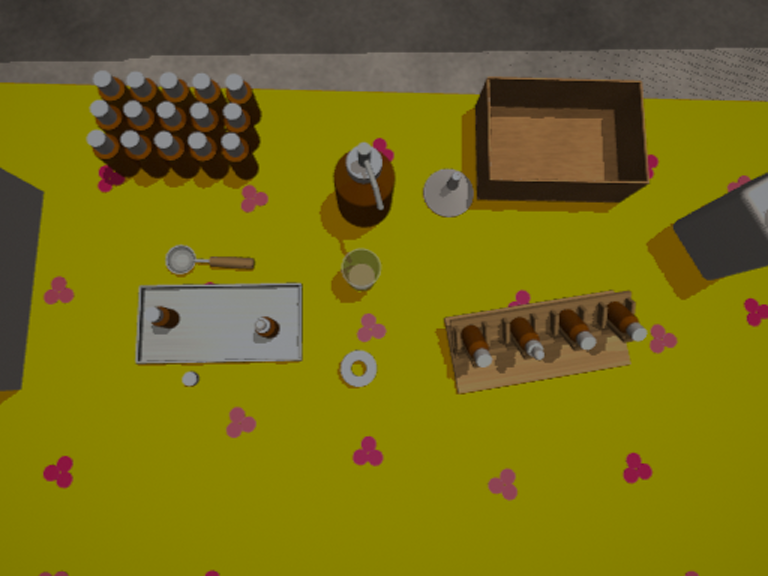

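The top view (768 px picture) shows the tray with a screw bottle (158,317) and the dropper (267,327). The rack bays, left to right, hold a screw (482,358), a dropper (537,352), a screw (587,340) and a screw (640,332). Roll (358,369) and beaker (360,268) lie between rack and tray. Next I measure the caps and bodies in both views.

```bash
python3 - <<'E'
import cv2,numpy as np
R={"scene":[(145,125,105,70),(280,180,110,72)],"top":[(294,188,145,78),(85,183,122,78)]}
tiles=[]
for n in R:
    f=np.load(f"pics/{n}0.npy");hsv=cv2.cvtColor(f,cv2.COLOR_RGB2HSV)
    for (x,y,w,h) in R[n]:
        c=f[y:y+h,x:x+w];tiles.append(cv2.resize(c,(400,300),interpolation=cv2.INTER_CUBIC))
        H=hsv[y:y+h,x:x+w].astype(int)
        for nm,m in(("white",(H[...,1]<70)&(H[...,2]>120)),("amber",((H[...,0]<16)&(H[...,1]>150)&(H[...,2]<170)))):
            k,l,s,ce=cv2.connectedComponentsWithStats(m.astype(np.uint8),connectivity=4)
            print(n,(x,y),nm,[(np.round(ce[i]+[x,y],1).tolist(),s[i,4].item(),(s[i,:4]+[x,y,0,0]).tolist()) for i in range(1,k) if s[i,4]>8])
cv2.imwrite("pics/mos.png",np.vstack([np.hstack(tiles[:2]),np.hstack(tiles[2:])])[:,:,::-1])
E
```

```text
scene (145, 125) white [([164.9, 139.9], 22, [163, 138, 5, 5]), ([185.2, 143.4], 23, [183, 141, 6, 5]), ([206.4, 145.4], 37, [204, 141, 5, 9]), ([227.6, 150.7], 26, [225, 149, 6, 5]), ([225.5, 167.0], 37, [221, 164, 10, 6]), ([224.8, 183.5], 149, [216, 178, 19, 11])]
scene (145, 125) amber [([162.9, 152.3], 81, [157, 144, 11, 16]), ([183.2, 155.8], 91, [177, 147, 12, 17]), ([204.0, 159.6], 93, [198, 151, 11, 17]), ([226.3, 159.4], 52, [223, 154, 8, 11])]
scene (280, 180) white [([283.0, 184.9], 71, [280, 180, 8, 11]), ([312.1, 190.6], 42, [309, 186, 7, 9]), ([336.5, 220.8], 1560, [289, 200, 96, 42]), ([361.4, 208.2], 65, [354, 205, 14, 7]), ([283.2, 238.5], 58, [280, 235, 8, 8]), ([343.0, 245.5], 167, [331, 240, 21, 12]), ([300.8, 244.9], 78, [296, 241, 11, 9]), ([319.9, 249.7], 37, [315, 248, 11, 4])]
scene (280, 180) amber [([311.5, 204.8], 117, [308, 197, 9, 16]), ([362.0, 223.1], 132, [358, 215, 10, 17]), ([283.9, 250.9], 9, [280, 250, 8, 2])]
top (294, 188) white [([426.1, 222.5], 62, [422, 218, 9, 9]), ([392.0, 228.2], 63, [388, 224, 9, 9]), ([358.3, 233.4], 54, [353, 228, 10, 12]), ([322.6, 239.8], 70, [318, 235, 10, 10])]
top (294, 188) amber [([412.8, 210.3], 243, [405, 201, 20, 21]), ([381.0, 215.5], 251, [373, 206, 20, 22]), ([348.1, 220.8], 236, [340, 212, 20, 22]), ([315.3, 226.0], 233, [307, 217, 19, 22])]
top (85, 183) white [([151.8, 189.6], 102, [103, 189, 98, 2]), ([148.0, 216.6], 4488, [91, 191, 110, 51]), ([176.8, 217.4], 20, [173, 213, 7, 9]), ([125.9, 252.2], 64, [122, 248, 9, 9])]
top (85, 183) amber [([111.7, 211.8], 125, [102, 205, 17, 13]), ([180.4, 219.6], 65, [172, 213, 14, 12])]
```

View pics/mos.png

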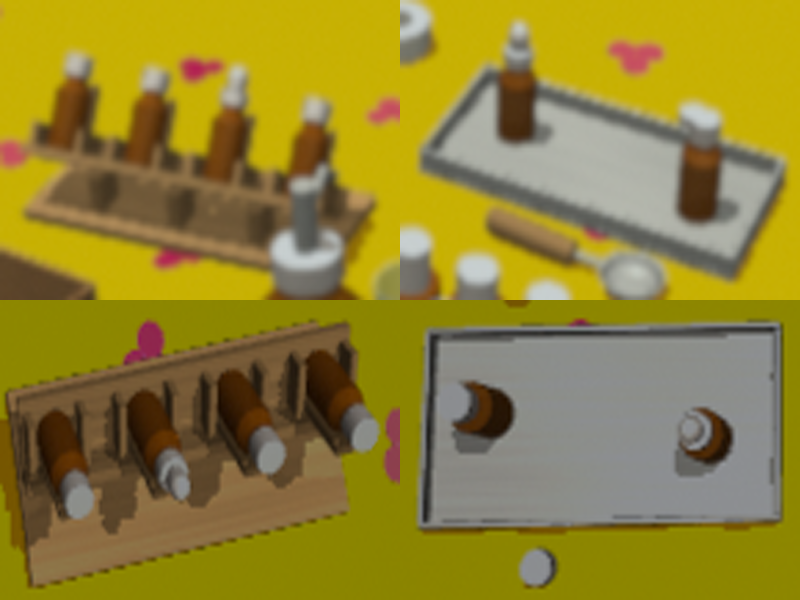

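The mosaic shows four rack bottles, with the dropper second from the left in the top view. In the tray, the dropper's bulb is at top (175,216) and the screw cap at top (103,209), in native pixels. Now triangulating.

```bash
cat >g.py <<'E'
import numpy as np,cv2
from cell import robot
C={n:{k:np.array(v,float) for k,v in robot.get_calibration(n).items()} for n in("scene","top")}
def tri(ps,pt):
    P=[C[n]["K"]@np.c_[C[n]["R"],C[n]["t"]] for n in("scene","top")]
    X=cv2.triangulatePoints(P[0],P[1],np.array(ps,float).T,np.array(pt,float).T);X=(X[:3]/X[3]).T
    return X
def proj(n,X):
    p=(C[n]["R"]@np.atleast_2d(X).T).T+C[n]["t"];p=p@C[n]["K"].T;return p[:,:2]/p[:,2:]
def plane(n,p,z):
    c=C[n];d=c["R"].T@np.linalg.inv(c["K"])@[p[0],p[1],1];o=-c["R"].T@c["t"];return o+d*(z-o[2])/d[2]
E
python3 - <<'E'
from g import *
np.set_printoptions(precision=4,suppress=True)
S=[(164.9,139.9),(185.2,143.4),(206.4,145.4),(227.6,150.7),(312.1,190.6),(361.8,208)]
T=[(426.1,222.5),(392,228.2),(358.3,233.4),(322.6,239.8),(175.8,216.5),(102.9,209.5)]
X=tri(S,T);print(X);print(proj("scene",X)-S)
print("amber rack",tri([(162.9,152.3),(183.2,155.8),(204,159.6)],[(412.8,210.3),(381,215.5),(348.1,220.8)]))
d=X[0]-X[3];print("yaw of y axis",np.degrees(np.arctan2(X[3,1]-X[0,1],X[3,0]-X[0,0]))-90, np.linalg.norm(d))
print("foot",plane("scene",(311.8,210.2),.004),plane("scene",(362.2,229.2),.004))
q=lambda u,v:(85+(u-400)*.305,183+(v-300)*.26)
for p in[(428,328),(780,322),(780,522),(420,527)]:print("tray",plane("top",q(*p),.02))
q=lambda u,v:(294+u*.3625,188+(v-300)*.26)
for p in[(33,585),(347,512),(8,392),(348,325)]:print("rack",plane("top",q(*p),.01))
for n,p in(("beaker",(360/1.5,268/1.5)),("roll",(358/1.5,369/1.5))):print(n,plane("top",p,.03))
for p in[(32,585),(347,512)]:pass
E
```

```text
[[ 0.5255 -0.4125  0.107 ]
 [ 0.5115 -0.3331  0.1067]
 [ 0.4981 -0.2522  0.1132]
 [ 0.4839 -0.1742  0.1062]
 [ 0.5333  0.1641  0.0801]
 [ 0.5487  0.3295  0.0821]]
[[-0.1055 -0.0427]
 [-0.1176 -0.0384]
 [-0.289  -0.0727]
 [-0.0739 -0.0125]
 [-0.4436  0.0471]
 [ 0.1055 -0.0265]]
amber rack [[ 0.5568 -0.3994  0.0755]
 [ 0.5428 -0.3211  0.0759]
 [ 0.5294 -0.2421  0.0757]]
yaw of y axis 9.900185310578436 0.24190241573536414
foot [0.5256 0.1643 0.004 ] [0.5409 0.3352 0.004 ]
tray [0.6024 0.3816 0.02  ]
tray [0.6103 0.1133 0.02  ]
tray [0.4801 0.109  0.02  ]
tray [0.474  0.3772 0.02  ]
rack [ 0.4302 -0.1531  0.01  ]
rack [ 0.4802 -0.444   0.01  ]
rack [ 0.5555 -0.1315  0.01  ]
rack [ 0.605 -0.453  0.01 ]
beaker [0.6358 0.0147 0.03  ]
roll [0.4682 0.0152 0.03  ]
```

```bash
cat >>g.py <<'E'
from scipy.spatial.transform import Rotation as Ro
YAW=np.radians(9.9);RX=np.array([np.cos(YAW),np.sin(YAW),0]);RY=np.array([-np.sin(YAW),np.cos(YAW),0])
AX=-.574*RX+[0,0,.819];NO=.819*RX+[0,0,.574]   # bottle axis, normal away from the rails
CAPS=dict(L=[.4839,-.1742,.1065],M=[.5115,-.3331,.1065],R=[.5255,-.4125,.1065])
def rack(b,s=97,n=0):return np.array(CAPS[b])+AX*(s-69.2)/1000+NO*n/1000, Ro.from_matrix(np.c_[np.cross(RY,-AX),RY,-AX])
def up(x,y,z):
    Z=np.array([0,0,-1.]);return np.array([x,y,z]),Ro.from_matrix(np.c_[np.cross(RY,Z),RY,Z])
def go(*goals):
    s=robot.observe();p=s["position"];r=Ro.from_rotvec(s["orientation"])
    print("t",round(s["clock"],2),"p",np.round(p,4),"J",np.round(s["joint_positions"],2),"gap",round(s["finger_gap"],4),"F",np.round(s["wrist_force"],1))
    for P,q in goals:
        print(np.round(P,3),"->",np.round((P-p)/.3,3),np.round(np.degrees((q*r.inv()).as_rotvec())/120,3));p,r=P,q
E
python3 - <<'E'
from g import *
a=up(.316,.225,.30);go(a,up(.40,-.065,.29),rack("L",187),rack("L",97))
E
```

```text
t 0.1 p [0.1165 0.5116 0.3033] J [ 1.35  0.24 -0.01  1.32 -0.    1.57] gap 0.0855 F [ 0.3 -0.3  0.6]
[0.316 0.225 0.3  ] -> [ 0.665 -0.955 -0.011] [ 0.001 -0.     0.189]
[ 0.4   -0.065  0.29 ] -> [ 0.28  -0.967 -0.033] [0. 0. 0.]
[ 0.417 -0.186  0.203] -> [ 0.058 -0.403 -0.29 ] [ 0.05  -0.288  0.   ]
[ 0.468 -0.177  0.129] -> [ 0.17   0.03  -0.246] [0. 0. 0.]
```

```bash
python3 -m jog '[[0.067,-0.096,0,0,0,0.019],[0.133,-0.191,0,0,0,0.038],[0.2,-0.287,0,0,0,0.057],[0.266,-0.382,0,0,0,0.076],[0.333,-0.478,0,0,0,0.095],[0.4,-0.573,0,0,0,0.113],[0.466,-0.669,0,0,0,0.132],[0.532,-0.764,0,0,0,0.151],[0.6,-0.86,0,0,0,0.17],[0.665,-0.955,-0.011,0,0,0.189]]' 0.3 40
python3 -m jog '[[0.028,-0.097,0,0,0,0],[0.056,-0.194,0,0,0,0],[0.084,-0.29,0,0,0,0],[0.112,-0.387,0,0,0,0],[0.14,-0.484,0,0,0,0],[0.168,-0.58,0,0,0,0],[0.196,-0.677,0,0,0,0],[0.224,-0.774,0,0,0,0],[0.252,-0.87,0,0,0,0],[0.28,-0.967,-0.033,0,0,0]]'
python3 -m jog '[[0.006,-0.05,-0.03,0.006,-0.036,0],[0.012,-0.1,-0.07,0.012,-0.072,0],[0.02,-0.16,-0.1,0.019,-0.108,0],[0.03,-0.21,-0.14,0.025,-0.144,0],[0.035,-0.26,-0.18,0.031,-0.18,0],[0.04,-0.31,-0.22,0.038,-0.216,0],[0.05,-0.36,-0.26,0.044,-0.252,0],[0.058,-0.403,-0.29,0.05,-0.288,0],[0.058,-0.403,-0.29,0.05,-0.288,0],[0.058,-0.403,-0.29,0.05,-0.288,0]]'
python3 - <<'E'
from g import *
go(rack("L",187),rack("L",97))
f=[cv2.resize(robot.grab_frame(n)[y:y+130,x:x+174][:,:,::-1],(400,300)) for n,x,y in(("scene",120,70),("top",260,150))]
cv2.imwrite("pics/p1.png",np.hstack(f))
E
```

```text
clock: 1.1
position: [0.3166, 0.2241, 0.3007]
orientation: [-0.273, 3.129, 0.0]
wrist_force: [0.5, 0.5, -0.8]
finger_gap: 0.0558
finger_force: 0.0
clock: 2.1
position: [0.4005, -0.0661, 0.2913]
orientation: [-0.27, 3.128, -0.001]
wrist_force: [0.6, -0.2, -0.1]
finger_gap: 0.0558
finger_force: 0.0
clock: 3.1
position: [0.4168, -0.1857, 0.2033]
orientation: [-0.215, 2.524, 0.069]
wrist_force: [0.4, -0.7, -0.0]
finger_gap: 0.0557
finger_force: 0.0
t 3.1 p [ 0.4168 -0.1857  0.2033] J [-0.63 -0.03 -0.77  0.39  0.43 -0.7 ] gap 0.0557 F [ 0.4 -0.7 -0. ]
[ 0.417 -0.186  0.203] -> [ 0.002 -0.    -0.001] [-0.    -0.001  0.001]
[ 0.468 -0.177  0.129] -> [ 0.17   0.03  -0.246] [0. 0. 0.]
```

View pics/p1.png

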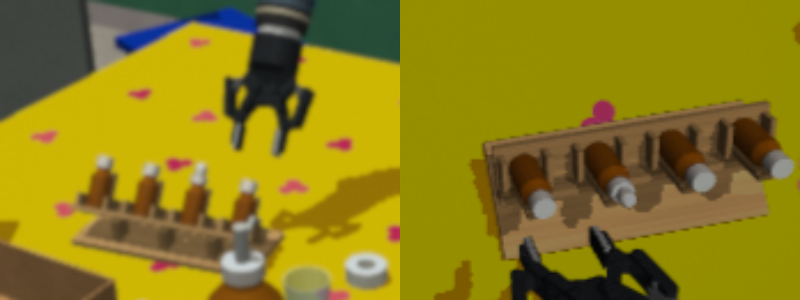

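The fingers hang in front of the left bay. Their tips are at crop (530,240) and (597,232), with the cap at (542,207). I'll check this against projection.

```bash
python3 - <<'E'
from g import *
p=np.array([.4168,-.1857,.2033])
for d in(60,66,70):
  for h in(-1,1):
    X=p-AX*d/1000+RY*h*.029
    a=(proj("top",X)[0]-[260,150])*400/174+[400,0];b=(proj("scene",X)[0]-[120,70])*400/174;print(d,h,a,b)
print((proj("top",np.array(CAPS["L"]))[0]-[260,150])*400/174+[400,0])
E
```

```text
60 -1 [592.67146113 237.33064621] [237.02485824 143.38190881]
60 1 [530.88137134 247.78796151] [273.27887839 149.06674912]
66 -1 [590.43484663 233.47407338] [236.23465216 147.38379721]
66 1 [529.08089094 243.84078511] [272.4799552  153.11343565]
70 -1 [588.96151225 230.93361712] [235.70784512 150.05173795]
70 1 [527.89490936 241.24076874] [271.94733668 155.81124215]
[543.56561848 206.65978987]
```

```bash
python3 -m jog '[[0.02,0.003,-0.03,0,0,0],[0.04,0.007,-0.06,0,0,0],[0.06,0.01,-0.09,0,0,0],[0.08,0.014,-0.12,0,0,0],[0.1,0.017,-0.15,0,0,0],[0.12,0.02,-0.18,0,0,0],[0.14,0.024,-0.205,0,0,0],[0.155,0.027,-0.225,0,0,0],[0.165,0.029,-0.24,0,0,0],[0.17,0.03,-0.246,0,0,0]]'
python3 -m jog '[[0,0,0,0,0,0],[0,0,0,0,0,0],[0,0,0,0,0,0],[0,0,0,0,0,0],[0,0,0,0,0,0],[0,0,0,0,0,0],[0,0,0,0,0,0],[0,0,0,0,0,0],[0,0,0,0,0,0],[0,0,0,0,0,0]]' -1 40
python3 - <<'E'
from g import *
go(rack("L",97),rack("L",107),rack("L",217),up(.40,-.02,.30),up(.535,.25,.24),up(.535,.25,.106))
E
```

```text
clock: 4.2
position: [0.4687, -0.1764, 0.1295]
orientation: [-0.218, 2.522, 0.069]
wrist_force: [-0.1, -0.5, 0.3]
finger_gap: 0.0555
finger_force: 0.0
clock: 5.2
position: [0.4682, -0.176, 0.1302]
orientation: [-0.218, 2.521, 0.07]
wrist_force: [-1.3, 4.8, 4.9]
finger_gap: 0.0312
finger_force: 39.6
t 5.2 p [ 0.4682 -0.176   0.1302] J [-0.54  0.15 -0.84  0.09  0.38 -0.61] gap 0.0312 F [-1.3  4.8  4.9]
[ 0.468 -0.177  0.129] -> [-0.    -0.003 -0.003] [-0.001  0.001 -0.   ]
[ 0.463 -0.178  0.137] -> [-0.019 -0.003  0.027] [0. 0. 0.]
[ 0.4   -0.189  0.228] -> [-0.207 -0.036  0.3  ] [0. 0. 0.]
[ 0.4  -0.02  0.3 ] -> [-0.001  0.563  0.242] [-0.05   0.288 -0.   ]
[0.535 0.25  0.24 ] -> [ 0.45  0.9  -0.2 ] [0. 0. 0.]
[0.535 0.25  0.106] -> [ 0.     0.    -0.447] [0. 0. 0.]
```

```bash
python3 -m jog '[[-0.008,-0.001,0.011,0,0,0],[-0.02,-0.004,0.03,0,0,0],[-0.04,-0.007,0.06,0,0,0],[-0.07,-0.012,0.1,0,0,0],[-0.1,-0.017,0.145,0,0,0],[-0.13,-0.022,0.188,0,0,0],[-0.16,-0.028,0.232,0,0,0],[-0.19,-0.033,0.275,0,0,0],[-0.21,-0.037,0.304,0,0,0],[-0.226,-0.039,0.327,0,0,0]]'
python3 -m jog '[[0,0.03,0.02,-0.004,0.02,0],[0,0.08,0.05,-0.009,0.05,0],[0,0.14,0.08,-0.015,0.085,0],[0,0.21,0.11,-0.021,0.12,0],[0,0.28,0.14,-0.027,0.155,0],[0,0.35,0.17,-0.033,0.19,0],[0,0.42,0.2,-0.039,0.225,0],[0,0.48,0.22,-0.044,0.255,0],[0,0.53,0.235,-0.048,0.275,0],[0,0.563,0.242,-0.05,0.288,0]]'
python3 -m jog '[[0.02,0.03,0,0,0,0],[0.06,0.1,0,0,0,0],[0.11,0.2,0,0,0,0],[0.17,0.31,0,0,0,0],[0.23,0.43,0,0,0,0],[0.29,0.55,-0.03,0,0,0],[0.35,0.67,-0.08,0,0,0],[0.4,0.78,-0.14,0,0,0],[0.44,0.86,-0.18,0,0,0],[0.45,0.9,-0.2,0,0,0]]'
python3 - <<'E'
from g import *
go(up(.535,.25,.24),up(.535,.25,.11))
f=[cv2.resize(robot.grab_frame(n)[y:y+130,x:x+174][:,:,::-1],(400,300),interpolation=cv2.INTER_CUBIC) for n,x,y in(("scene",250,110),("top",60,130))]
cv2.imwrite("pics/p2.png",np.hstack(f))
E
```

```text
clock: 6.2
position: [0.4001, -0.1887, 0.2288]
orientation: [-0.217, 2.521, 0.067]
wrist_force: [0.2, -0.0, -0.2]
finger_gap: 0.0312
finger_force: 40.3
clock: 7.2
position: [0.401, -0.0185, 0.301]
orientation: [0.271, -3.129, 0.001]
wrist_force: [0.4, -0.4, 0.3]
finger_gap: 0.0313
finger_force: 40.3
clock: 8.2
position: [0.5363, 0.2523, 0.2386]
orientation: [0.271, -3.129, 0.0]
wrist_force: [1.0, -0.9, -1.1]
finger_gap: 0.0314
finger_force: 40.3
t 8.2 p [0.5363 0.2523 0.2386] J [0.44 0.38 0.02 1.22 0.   0.27] gap 0.0314 F [ 1.  -0.9 -1.1]
[0.535 0.25  0.24 ] -> [-0.004 -0.008  0.005] [ 0. -0. -0.]
[0.535 0.25  0.11 ] -> [ 0.     0.    -0.433] [0. 0. 0.]
```

View pics/p2.png

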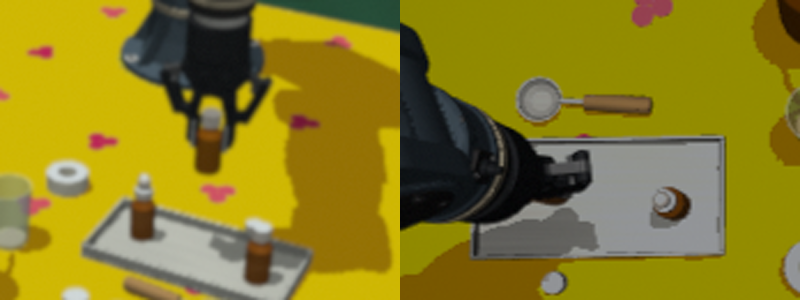

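The bottle hangs upright between the dropper (crop 142,220) and screw_a (258,255), so there is clear room below. Lowering gently.

```bash
python3 -m jog '[[0,-0.004,-0.03,0,0,0],[0,-0.008,-0.08,0,0,0],[0,-0.008,-0.15,0,0,0],[0,-0.008,-0.22,0,0,0],[0,-0.008,-0.29,0,0,0],[0,-0.008,-0.35,0,0,0],[0,-0.008,-0.39,0,0,0],[0,-0.008,-0.415,0,0,0],[0,-0.008,-0.43,0,0,0],[0,-0.008,-0.435,0,0,0]]'
python3 -m jog '[[0,0,-0.002,0,0,0],[0,0,-0.004,0,0,0],[0,0,-0.006,0,0,0],[0,0,-0.008,0,0,0],[0,0,-0.01,0,0,0],[0,0,-0.012,0,0,0],[0,0,-0.014,0,0,0],[0,0,-0.016,0,0,0],[0,0,-0.018,0,0,0],[0,0,-0.02,0,0,0]]'
```

```text
clock: 9.3
position: [0.5358, 0.248, 0.1103]
orientation: [-0.269, 3.13, 0.0]
wrist_force: [0.1, -0.2, -0.7]
finger_gap: 0.0314
finger_force: 40.3
clock: 10.3
position: [0.5358, 0.2482, 0.1051]
orientation: [-0.27, 3.129, 0.0]
wrist_force: [-3.3, -2.0, 15.7]
finger_gap: 0.0314
finger_force: 41.8
```

```bash
python3 -m jog '[[0,0,0.003,0,0,0],[0,0,0.003,0,0,0],[0,0,0.003,0,0,0],[0,0,0.003,0,0,0],[0,0,0.003,0,0,0],[0,0,0.003,0,0,0],[0,0,0.003,0,0,0],[0,0,0.003,0,0,0],[0,0,0.003,0,0,0],[0,0,0.003,0,0,0]]' 0.3
python3 -m jog '[[0,0,0.02,0,0,0],[0,0,0.06,0,0,0],[0,0,0.12,0,0,0],[0,0,0.2,0,0,0],[0,0,0.3,0,0,0],[-0.1,0,0.38,0,0,0],[-0.25,-0.1,0.4,0,0,0],[-0.4,-0.2,0.4,0,0,0],[-0.5,-0.3,0.4,0,0,0],[-0.5,-0.3,0.4,0,0,0]]'
python3 - <<'E'
from g import *
go()
for n,x,y,w,h in(("scene",280,180,110,72),("top",85,183,122,78)):
    f=robot.grab_frame(n);np.save(f"pics/{n}1.npy",f)
    H=cv2.cvtColor(f,cv2.COLOR_RGB2HSV)[y:y+h,x:x+w].astype(int)
    m=(H[...,0]<16)&(H[...,1]>150)&(H[...,2]<170)
    k,l,s,ce=cv2.connectedComponentsWithStats(m.astype(np.uint8),connectivity=4)
    print(n,[(np.round(ce[i]+[x,y],1).tolist(),s[i,4].item(),(s[i,:4]+[x,y,0,0]).tolist()) for i in range(1,k) if s[i,4]>20])
f=[cv2.resize(np.load(f"pics/{n}1.npy")[y:y+75,x:x+100][:,:,::-1],(400,300),interpolation=cv2.INTER_CUBIC) for n,x,y in(("scene",285,175),("top",90,180))]
cv2.imwrite("pics/p3.png",np.hstack(f))
E
```

```text
clock: 11.3
position: [0.5356, 0.2482, 0.105]
orientation: [0.27, -3.13, 0.0]
wrist_force: [-0.4, 0.1, -0.0]
finger_gap: 0.0554
finger_force: 0.0
clock: 12.3
position: [0.3803, 0.155, 0.2257]
orientation: [0.268, -3.127, 0.002]
wrist_force: [1.6, 0.6, -0.3]
finger_gap: 0.0553
finger_force: 0.0
t 12.3 p [0.3803 0.155  0.2257] J [ 0.39  0.09 -0.41  1.08 -0.    0.22] gap 0.0553 F [ 1.6  0.6 -0.3]
scene [([311.5, 204.7], 121, [308, 197, 9, 16]), ([336.5, 213.4], 123, [332, 206, 10, 16]), ([362.0, 223.0], 133, [358, 215, 10, 17])]
top [([111.7, 211.8], 123, [102, 205, 17, 13]), ([146.2, 216.2], 95, [138, 209, 14, 13]), ([180.3, 219.7], 64, [172, 213, 14, 12])]
```

View pics/p3.png

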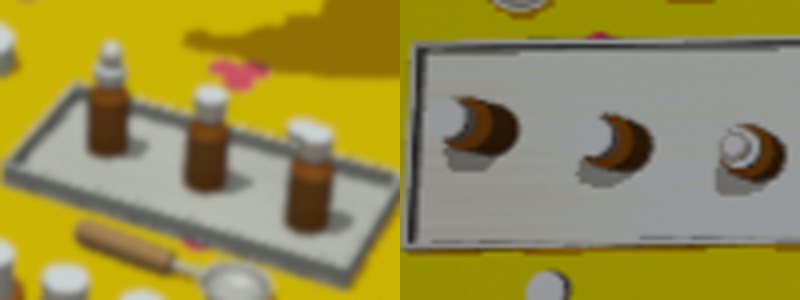

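All three bottles stand upright in the tray: dropper at crop (107,120), new screw (207,155), screw_a (310,190).

```bash
python3 - <<'E'
from g import *
for n,l in(("scene",[(311.5,204.7),(336.5,213.4),(362,223)]),("scene",[(312,213),(336.5,222),(362.5,232)]),("top",[(180.3,219.7),(146.2,216.2),(111.7,211.8)]),("top",[(185.7,219),(152,215.5),(119,211.5)])):
    P=[plane(n,p,.03) for p in l];print(n,P[0]-P[1],P[2]-P[1])
go(up(.53,.163,.21),up(.53,.163,.105))
E
```

```text
scene [-0.00500037 -0.08496063  0.        ] [0.0081916  0.08331248 0.        ]
scene [-0.00592217 -0.08173345  0.        ] [7.91680401e-03 8.27296574e-02 1.11022302e-16]
top [-0.00756843 -0.08389562  0.        ] [0.00975792 0.08486508 0.        ]
top [-0.00758437 -0.08298979  0.        ] [0.00882491 0.08121004 0.        ]
t 12.4 p [0.3853 0.1577 0.2265] J [ 0.39  0.1  -0.4   1.08 -0.    0.22] gap 0.0559 F [1.6 0.5 0.8]
[0.53  0.163 0.21 ] -> [ 0.482  0.018 -0.055] [-0.     0.001  0.001]
[0.53  0.163 0.105] -> [ 0.    0.   -0.35] [0. 0. 0.]
```

```bash
python3 -m jog '[[0.04,0.002,0,0,0,0],[0.12,0.006,0,0,0,0],[0.22,0.01,0,0,0,0],[0.32,0.015,0,0,0,0],[0.4,0.019,-0.02,0,0,0],[0.45,0.021,-0.04,0,0,0],[0.478,0.022,-0.055,0,0,0],[0.478,0.022,-0.055,0,0,0],[0.478,0.022,-0.08,0,0,0],[0.478,0.022,-0.12,0,0,0]]'
python3 -m jog '[[0,0,-0.04,0,0,0],[0,0,-0.09,0,0,0],[0,0,-0.14,0,0,0],[0,0,-0.19,0,0,0],[0,0,-0.23,0,0,0],[0,0,-0.26,0,0,0],[0,0,-0.275,0,0,0],[0,0,-0.284,0,0,0],[0,0,-0.284,0,0,0],[0,0,-0.284,0,0,0]]'
python3 - <<'E'
from g import *
go(up(.529,.1645,.105))
E
```

```text
clock: 13.4
position: [0.5286, 0.1649, 0.1891]
orientation: [-0.27, 3.129, 0.0]
wrist_force: [-0.6, 0.4, 0.4]
finger_gap: 0.0553
finger_force: 0.0
clock: 14.4
position: [0.5293, 0.1649, 0.1042]
orientation: [-0.27, 3.129, 0.0]
wrist_force: [-0.2, -0.1, -0.0]
finger_gap: 0.0554
finger_force: 0.0
t 14.4 p [0.5293 0.1649 0.1042] J [ 0.3   0.43 -0.28  0.86 -0.    0.13] gap 0.0554 F [-0.2 -0.1 -0. ]
[0.529 0.164 0.105] -> [-0.001 -0.001  0.003] [-0.  0.  0.]
```

```bash
python3 -m jog '[[0,0,0.002,0,0,0],[0,0,0.002,0,0,0],[0,0,0.002,0,0,0],[0,0,0.002,0,0,0],[0,0,0.002,0,0,0],[0,0,0.002,0,0,0],[0,0,0.002,0,0,0],[0,0,0.002,0,0,0],[0,0,0.002,0,0,0],[0,0,0.002,0,0,0]]' -1 40
python3 -m jog '[[0,0,0.02,0,0,0],[0,0,0.06,0,0,0],[0,0,0.12,0,0,0],[0,0,0.2,0,0,0],[0,0,0.3,0,0,0],[0,0,0.4,0,0,0],[0,0,0.5,0,0,0],[0,0,0.57,0,0,0],[0,0,0.6,0,0,0],[0,0,0.61,0,0,0]]'
cat >>g.py <<'E'
def home(b="L",ds=0,n=0):
    P,q=rack(b);return P+np.array([.4682,-.1765,.130])-rack("L")[0]+AX*ds/1000+NO*n/1000,q
E
python3 - <<'E'
from g import *
go(up(.43,-.04,.295),home("L",110,4),home("L",30,4),home("L",8,4),home("L",8,1),home())
E
```

```text
clock: 15.4
position: [0.5293, 0.1649, 0.105]
orientation: [-0.27, 3.129, 0.0]
wrist_force: [-0.8, -1.4, 5.7]
finger_gap: 0.0317
finger_force: 39.6
clock: 16.4
position: [0.5292, 0.1648, 0.2885]
orientation: [-0.27, 3.128, 0.0]
wrist_force: [-0.6, 0.3, -0.6]
finger_gap: 0.0314
finger_force: 39.8
t 16.4 p [0.5292 0.1648 0.2885] J [ 0.3   0.29  0.02  1.3  -0.    0.13] gap 0.0314 F [-0.6  0.3 -0.6]
[ 0.43  -0.04   0.295] -> [-0.331 -0.683  0.022] [-0.     0.001  0.   ]
[ 0.409 -0.187  0.222] -> [-0.069 -0.489 -0.242] [ 0.05  -0.288  0.   ]
[ 0.454 -0.179  0.157] -> [ 0.151  0.026 -0.218] [0. 0. 0.]
[ 0.467 -0.177  0.139] -> [ 0.041  0.007 -0.06 ] [0. 0. 0.]
[ 0.464 -0.177  0.137] -> [-0.008 -0.001 -0.006] [0. 0. 0.]
[ 0.468 -0.176  0.13 ] -> [ 0.012  0.002 -0.024] [0. 0. 0.]
```

```bash
python3 -m jog '[[-0.02,-0.04,0.003,0,0,0],[-0.05,-0.11,0.008,0,0,0],[-0.1,-0.2,0.012,0,0,0],[-0.15,-0.3,0.015,0,0,0],[-0.2,-0.4,0.018,0,0,0],[-0.24,-0.5,0.02,0,0,0],[-0.28,-0.58,0.022,0,0,0],[-0.31,-0.64,0.022,0,0,0],[-0.325,-0.675,0.022,0,0,0],[-0.331,-0.683,0.022,0,0,0]]'
python3 -m jog '[[-0.005,-0.03,-0.015,0.004,-0.02,0],[-0.012,-0.08,-0.04,0.009,-0.05,0],[-0.02,-0.14,-0.07,0.015,-0.085,0],[-0.03,-0.2,-0.1,0.021,-0.12,0],[-0.04,-0.27,-0.135,0.028,-0.16,0],[-0.05,-0.34,-0.17,0.035,-0.2,0],[-0.058,-0.4,-0.2,0.042,-0.24,0],[-0.065,-0.45,-0.225,0.047,-0.27,0],[-0.069,-0.48,-0.238,0.05,-0.285,0],[-0.069,-0.489,-0.242,0.05,-0.288,0]]'
python3 - <<'E'
from g import *
go(home("L",110,4),home("L",40,4),home("L",10,4),home("L",10,1),home())
f=[cv2.resize(robot.grab_frame(n)[y:y+130,x:x+174][:,:,::-1],(400,300),interpolation=cv2.INTER_CUBIC) for n,x,y in(("scene",120,70),("top",260,150))]
cv2.imwrite("pics/p4.png",np.hstack(f))
E
```

```text
clock: 17.4
position: [0.4288, -0.0411, 0.2934]
orientation: [0.267, -3.129, -0.0]
wrist_force: [0.3, 0.4, -1.0]
finger_gap: 0.0318
finger_force: 39.8
clock: 18.4
position: [0.4082, -0.1869, 0.2201]
orientation: [-0.215, 2.523, 0.07]
wrist_force: [0.2, 0.1, -1.2]
finger_gap: 0.0315
finger_force: 39.9
t 18.4 p [ 0.4082 -0.1869  0.2201] J [-0.65 -0.07 -0.74  0.45  0.43 -0.72] gap 0.0315 F [ 0.2  0.1 -1.2]
[ 0.409 -0.187  0.222] -> [0.003 0.    0.007] [-0.001 -0.     0.001]
[ 0.449 -0.18   0.165] -> [ 0.132  0.023 -0.191] [0. 0. 0.]
[ 0.466 -0.177  0.14 ] -> [ 0.057  0.01  -0.082] [0. 0. 0.]
[ 0.463 -0.177  0.139] -> [-0.008 -0.001 -0.006] [0. 0. 0.]
[ 0.468 -0.176  0.13 ] -> [ 0.016  0.003 -0.029] [0. 0. 0.]
```

View pics/p4.png

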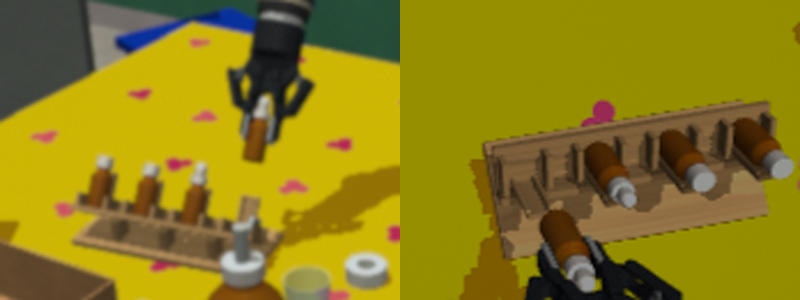

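The dropper is held with the same tilt as the rack bottles and points into the empty left bay (crop 525,190).

```bash
python3 -m jog '[[0.015,0.003,-0.02,0,0,0],[0.04,0.007,-0.055,0,0,0],[0.07,0.012,-0.095,0,0,0],[0.1,0.017,-0.137,0,0,0],[0.13,0.022,-0.18,0,0,0],[0.15,0.026,-0.208,0,0,0],[0.165,0.028,-0.23,0,0,0],[0.178,0.031,-0.247,0,0,0],[0.187,0.032,-0.26,0,0,0],[0.192,0.033,-0.266,0,0,0]]'
python3 - <<'E'
from g import *
go(home("L",10,0),home("L",1,0))
E
```

```text
clock: 19.5
position: [0.4669, -0.1767, 0.1413]
orientation: [-0.218, 2.522, 0.069]
wrist_force: [0.4, 0.5, -1.9]
finger_gap: 0.0319
finger_force: 39.9
t 19.5 p [ 0.4669 -0.1767  0.1413] J [-0.54  0.13 -0.82  0.13  0.38 -0.61] gap 0.0319 F [ 0.4  0.5 -1.9]
[ 0.463 -0.177  0.138] -> [-0.014 -0.002 -0.011] [-0.  0.  0.]
[ 0.468 -0.177  0.131] -> [ 0.017  0.003 -0.025] [0. 0. 0.]
```

```bash
python3 -m jog '[[-0.002,0,-0.001,0,0,0],[-0.004,0,-0.003,0,0,0],[-0.006,-0.001,-0.004,0,0,0],[-0.008,-0.001,-0.006,0,0,0],[-0.01,-0.001,-0.008,0,0,0],[-0.012,-0.002,-0.009,0,0,0],[-0.013,-0.002,-0.01,0,0,0],[-0.014,-0.002,-0.011,0,0,0],[-0.014,-0.002,-0.011,0,0,0],[-0.014,-0.002,-0.011,0,0,0]]'
python3 -m jog '[[0.002,0,-0.003,0,0,0],[0.004,0.001,-0.006,0,0,0],[0.006,0.001,-0.009,0,0,0],[0.008,0.001,-0.012,0,0,0],[0.01,0.002,-0.015,0,0,0],[0.012,0.002,-0.018,0,0,0],[0.014,0.002,-0.02,0,0,0],[0.015,0.003,-0.022,0,0,0],[0.016,0.003,-0.024,0,0,0],[0.017,0.003,-0.025,0,0,0]]'
python3 - <<'E'
from g import *
go(home());s=robot.observe();F=np.array(s["wrist_force"]);print("axis",F@AX,"normal",F@NO,"lat",F@RY)
E
```

```text
clock: 20.5
position: [0.4624, -0.1775, 0.1383]
orientation: [-0.217, 2.521, 0.068]
wrist_force: [-0.7, -0.2, -0.5]
finger_gap: 0.0317
finger_force: 39.9
clock: 21.5
position: [0.4675, -0.1766, 0.1307]
orientation: [-0.217, 2.521, 0.068]
wrist_force: [-0.6, 0.3, -0.2]
finger_gap: 0.0316
finger_force: 39.9
t 21.5 p [ 0.4675 -0.1766  0.1307] J [-0.54  0.15 -0.84  0.1   0.38 -0.61] gap 0.0316 F [-0.6  0.3 -0.2]
[ 0.468 -0.176  0.13 ] -> [ 0.002  0.    -0.002] [-0.  0.  0.]
axis 0.11993448725006559 normal -0.5349707884916409 lat 0.4093171018809869
```

```bash
python3 -m jog '[[0.001,0,-0.001,0,0,0],[0.001,0,-0.002,0,0,0],[0.002,0,-0.003,0,0,0],[0.003,0,-0.004,0,0,0],[0.003,0,-0.005,0,0,0],[0.004,0.001,-0.006,0,0,0],[0.004,0.001,-0.006,0,0,0],[0.004,0.001,-0.006,0,0,0],[0.004,0.001,-0.006,0,0,0],[0.004,0.001,-0.006,0,0,0]]'
python3 - <<'E'
from g import *
go(home());s=robot.observe();F=np.array(s["wrist_force"]);print("axis",F@AX,"normal",F@NO,"lat",F@RY)
E
```

```text
clock: 22.5
position: [0.4682, -0.1766, 0.1298]
orientation: [-0.216, 2.521, 0.067]
wrist_force: [-17.2, -2.2, 19.7]
finger_gap: 0.0315
finger_force: 42.9
t 22.5 p [ 0.4682 -0.1766  0.1298] J [-0.54  0.15 -0.84  0.09  0.38 -0.61] gap 0.0315 F [-17.2  -2.2  19.7]
[ 0.468 -0.176  0.13 ] -> [0.    0.    0.001] [0.    0.001 0.001]
axis 26.099990272296726 normal -2.8830853397704663 lat 0.7847125581330031
```

```bash
python3 -m jog '[[-0.002,0,0.003,0,0,0],[-0.003,0,0.002,0,0,0],[-0.004,-0.001,0.001,0,0,0],[-0.005,-0.001,0.001,0,0,0],[-0.006,-0.001,0,0,0,0],[-0.006,-0.001,0,0,0,0],[-0.006,-0.001,0,0,0,0],[-0.006,-0.001,0,0,0,0],[-0.006,-0.001,0,0,0,0],[-0.006,-0.001,0,0,0,0]]'
python3 - <<'E'
from g import *
go(home());s=robot.observe();F=np.array(s["wrist_force"]);print("axis",F@AX,"normal",F@NO,"lat",F@RY,s["ft_torque"])
E
```

```text
clock: 23.5
position: [0.4677, -0.1766, 0.1297]
orientation: [-0.218, 2.519, 0.068]
wrist_force: [-0.8, 1.3, 6.7]
finger_gap: 0.0312
finger_force: 40.6
t 23.5 p [ 0.4677 -0.1766  0.1297] J [-0.54  0.15 -0.84  0.09  0.39 -0.61] gap 0.0312 F [-0.8  1.3  6.7]
[ 0.468 -0.176  0.13 ] -> [0.002 0.    0.001] [ 0.     0.001 -0.   ]
axis 5.816982752019773 normal 3.4382759419428037 lat 1.400792480178836 [ 0.43018965 -0.1220552   0.30985699]
```

```bash
python3 -m jog '[[0,0,0,0,0,0],[0,0,0,0,0,0],[0,0,0,0,0,0],[0,0,0,0,0,0],[0,0,0,0,0,0],[0,0,0,0,0,0],[0,0,0,0,0,0],[0,0,0,0,0,0],[0,0,0,0,0,0],[0,0,0,0,0,0]]' 0.3
python3 -m jog '[[-0.008,-0.001,0.012,0,0,0],[-0.025,-0.004,0.036,0,0,0],[-0.045,-0.008,0.065,0,0,0],[-0.07,-0.012,0.101,0,0,0],[-0.095,-0.017,0.138,0,0,0],[-0.12,-0.021,0.174,0,0,0],[-0.145,-0.025,0.21,0,0,0],[-0.165,-0.029,0.24,0,0,0],[-0.18,-0.031,0.261,0,0,0],[-0.19,-0.033,0.275,0,0,0]]'
python3 - <<'E'
from g import *
go(home("M",100),home("M",0))
for n in("scene","top"):np.save(f"pics/{n}2.npy",robot.grab_frame(n))
for n,x,y,w,h in(("scene",145,110,105,70),("top",294,188,145,78)):
    f=np.load(f"pics/{n}2.npy")
    H=cv2.cvtColor(f,cv2.COLOR_RGB2HSV)[y:y+h,x:x+w].astype(int)
    m=(H[...,1]<70)&(H[...,2]>120)
    k,l,s,ce=cv2.connectedComponentsWithStats(m.astype(np.uint8),connectivity=4)
    print(n,[(np.round(ce[i]+[x,y],1).tolist(),s[i,4].item()) for i in range(1,k) if s[i,4]>12])
f=[cv2.resize(np.load(f"pics/{n}2.npy")[y:y+90,x:x+120][:,:,::-1],(400,300),interpolation=cv2.INTER_CUBIC) for n,x,y in(("scene",140,115),("top",290,180))]
cv2.imwrite("pics/p5.png",np.hstack(f))
E
```

```text
clock: 24.5
position: [0.4669, -0.1766, 0.129]
orientation: [-0.217, 2.521, 0.068]
wrist_force: [-1.0, 0.5, -0.1]
finger_gap: 0.0552
finger_force: 0.0
clock: 25.5
position: [0.4095, -0.1866, 0.2124]
orientation: [-0.217, 2.521, 0.067]
wrist_force: [0.5, 0.8, 0.6]
finger_gap: 0.0554
finger_force: 0.0
t 25.5 p [ 0.4095 -0.1866  0.2124] J [-0.65 -0.05 -0.76  0.42  0.43 -0.72] gap 0.0554 F [0.5 0.8 0.6]
[ 0.439 -0.345  0.212] -> [ 0.099 -0.529 -0.002] [0.    0.001 0.001]
[ 0.496 -0.335  0.13 ] -> [ 0.188  0.033 -0.273] [0. 0. 0.]
scene [([165.0, 140.0], 23), ([185.2, 143.4], 23), ([206.4, 145.4], 37), ([227.7, 149.1], 36), ([225.7, 167.1], 42)]
top [([426.0, 221.7], 75), ([392.0, 227.2], 82), ([358.0, 232.8], 69), ([323.2, 238.7], 74)]
```

View pics/p5.png

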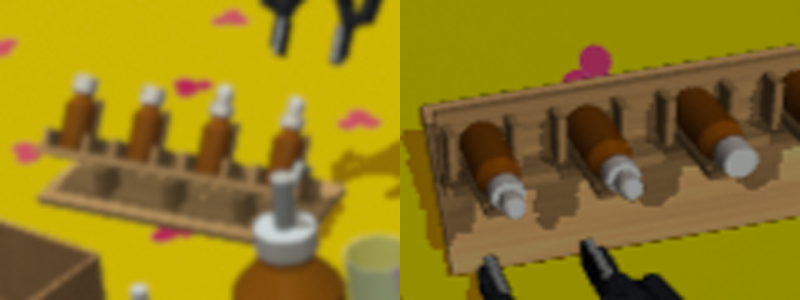

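The dropper sits in the left bay exactly like its neighbour: caps at crop (513,200) and (628,182), parallel. On to the third bay.

```bash
python3 -m jog '[[0.008,-0.04,0,0,0,0],[0.02,-0.11,0,0,0,0],[0.035,-0.19,0,0,0,0],[0.05,-0.27,0,0,0,0],[0.065,-0.35,0,0,0,0],[0.08,-0.43,0,0,0,0],[0.091,-0.49,0,0,0,0],[0.097,-0.52,-0.001,0,0,0],[0.099,-0.529,-0.002,0,0,0],[0.099,-0.529,-0.002,0,0,0]]'
python3 -m jog '[[0.015,0.003,-0.022,0,0,0],[0.035,0.006,-0.05,0,0,0],[0.06,0.01,-0.087,0,0,0],[0.085,0.015,-0.123,0,0,0],[0.11,0.019,-0.16,0,0,0],[0.135,0.024,-0.196,0,0,0],[0.155,0.027,-0.225,0,0,0],[0.172,0.03,-0.25,0,0,0],[0.183,0.032,-0.266,0,0,0],[0.188,0.033,-0.273,0,0,0]]'
python3 -m jog '[[0,0,0,0,0,0],[0,0,0,0,0,0],[0,0,0,0,0,0],[0,0,0,0,0,0],[0,0,0,0,0,0],[0,0,0,0,0,0],[0,0,0,0,0,0],[0,0,0,0,0,0],[0,0,0,0,0,0],[0,0,0,0,0,0]]' -1 40
python3 - <<'E'
from g import *
go(home("M",120),up(.42,-.13,.30),up(.45,.10,.30),up(.529,.165,.24),up(.529,.165,.11))
E
```

```text
clock: 26.6
position: [0.4394, -0.3451, 0.2102]
orientation: [-0.217, 2.522, 0.07]
wrist_force: [-0.1, -0.1, 0.1]
finger_gap: 0.0556
finger_force: 0.0
clock: 27.6
position: [0.4962, -0.335, 0.1284]
orientation: [-0.218, 2.522, 0.069]
wrist_force: [0.3, -0.2, 0.7]
finger_gap: 0.0552
finger_force: 0.0
clock: 28.6
position: [0.4958, -0.334, 0.1295]
orientation: [-0.218, 2.52, 0.072]
wrist_force: [-0.2, 7.5, 3.4]
finger_gap: 0.0313
finger_force: 39.5
t 28.6 p [ 0.4958 -0.334   0.1295] J [-0.78  0.33 -0.55  0.31  0.49 -0.85] gap 0.0313 F [-0.2  7.5  3.4]
[ 0.428 -0.347  0.228] -> [-0.226 -0.044  0.329] [-0.001  0.001 -0.   ]
[ 0.42 -0.13  0.3 ] -> [-0.026  0.724  0.239] [-0.05   0.288 -0.   ]
[0.45 0.1  0.3 ] -> [0.1   0.767 0.   ] [0. 0. 0.]
[0.529 0.165 0.24 ] -> [ 0.263  0.217 -0.2  ] [0. 0. 0.]
[0.529 0.165 0.11 ] -> [ 0.     0.    -0.433] [0. 0. 0.]
```

```bash
python3 -m jog '[[-0.008,-0.001,0.011,0,0,0],[-0.02,-0.004,0.03,0,0,0],[-0.04,-0.007,0.06,0,0,0],[-0.07,-0.012,0.1,0,0,0],[-0.1,-0.017,0.145,0,0,0],[-0.13,-0.022,0.188,0,0,0],[-0.16,-0.028,0.232,0,0,0],[-0.19,-0.033,0.275,0,0,0],[-0.21,-0.037,0.304,0,0,0],[-0.226,-0.039,0.327,0,0,0]]'
python3 -m jog '[[0,0.03,0.02,-0.004,0.02,0],[-0.004,0.09,0.05,-0.009,0.05,0],[-0.008,0.17,0.08,-0.015,0.085,0],[-0.012,0.26,0.11,-0.021,0.12,0],[-0.016,0.36,0.14,-0.027,0.155,0],[-0.02,0.46,0.17,-0.033,0.19,0],[-0.022,0.55,0.2,-0.039,0.225,0],[-0.024,0.63,0.22,-0.044,0.255,0],[-0.026,0.69,0.235,-0.048,0.275,0],[-0.026,0.724,0.239,-0.05,0.288,0]]'
python3 -m jog '[[0.004,0.03,0,0,0,0],[0.013,0.1,0,0,0,0],[0.025,0.19,0,0,0,0],[0.037,0.29,0,0,0,0],[0.05,0.39,0,0,0,0],[0.063,0.49,0,0,0,0],[0.075,0.59,0,0,0,0],[0.087,0.68,0,0,0,0],[0.096,0.74,0,0,0,0],[0.1,0.767,0,0,0,0]]'
python3 - <<'E'
from g import *
go(up(.529,.165,.24),up(.529,.165,.11))
E
```

```text
clock: 29.6
position: [0.4278, -0.3473, 0.228]
orientation: [-0.217, 2.521, 0.067]
wrist_force: [-0.9, -0.0, -0.4]
finger_gap: 0.0317
finger_force: 40.4
clock: 30.6
position: [0.4207, -0.1286, 0.2992]
orientation: [0.272, -3.129, 0.0]
wrist_force: [-0.4, -0.7, -0.5]
finger_gap: 0.0313
finger_force: 40.4
clock: 31.6
position: [0.4505, 0.1012, 0.2983]
orientation: [-0.271, 3.13, 0.001]
wrist_force: [-1.0, -0.2, -1.0]
finger_gap: 0.0314
finger_force: 40.4
t 31.6 p [0.4505 0.1012 0.2983] J [ 0.22  0.13 -0.16  1.28  0.    0.05] gap 0.0314 F [-1.  -0.2 -1. ]
[0.529 0.165 0.24 ] -> [ 0.262  0.213 -0.194] [-0.  0. -0.]
[0.529 0.165 0.11 ] -> [ 0.     0.    -0.433] [0. 0. 0.]
```

```bash
python3 -m jog '[[0.02,0.015,0,0,0,0],[0.06,0.05,-0.02,0,0,0],[0.11,0.09,-0.05,0,0,0],[0.16,0.13,-0.09,0,0,0],[0.2,0.165,-0.13,0,0,0],[0.235,0.19,-0.16,0,0,0],[0.255,0.207,-0.18,0,0,0],[0.262,0.213,-0.194,0,0,0],[0.262,0.213,-0.22,0,0,0],[0.262,0.213,-0.26,0,0,0]]'
python3 -m jog '[[0,0,-0.05,0,0,0],[0,0,-0.11,0,0,0],[0,0,-0.17,0,0,0],[0,0,-0.23,0,0,0],[0,0,-0.28,0,0,0],[0,0,-0.32,0,0,0],[0,0,-0.345,0,0,0],[0,0,-0.357,0,0,0],[0,0,-0.362,0,0,0],[0,0,-0.362,0,0,0]]'
python3 -m jog '[[0,0,-0.002,0,0,0],[0,0,-0.004,0,0,0],[0,0,-0.006,0,0,0],[0,0,-0.008,0,0,0],[0,0,-0.009,0,0,0],[0,0,-0.01,0,0,0],[0,0,-0.011,0,0,0],[0,0,-0.012,0,0,0],[0,0,-0.012,0,0,0],[0,0,-0.012,0,0,0]]'
```

```text
clock: 32.6
position: [0.5291, 0.164, 0.2209]
orientation: [-0.269, 3.129, 0.0]
wrist_force: [-0.2, -0.5, -1.5]
finger_gap: 0.0314
finger_force: 40.4
clock: 33.6
position: [0.5292, 0.1642, 0.1124]
orientation: [-0.27, 3.129, -0.0]
wrist_force: [-1.0, -0.3, -1.0]
finger_gap: 0.0314
finger_force: 40.4
clock: 34.6
position: [0.529, 0.1642, 0.1086]
orientation: [0.27, -3.13, 0.0]
wrist_force: [-0.3, 0.1, -1.1]
finger_gap: 0.0313
finger_force: 40.4
```

```bash
python3 -m jog '[[0,0,-0.001,0,0,0],[0,0,-0.002,0,0,0],[0,0,-0.003,0,0,0],[0,0,-0.004,0,0,0],[0,0,-0.005,0,0,0],[0,0,-0.006,0,0,0],[0,0,-0.007,0,0,0],[0,0,-0.008,0,0,0],[0,0,-0.009,0,0,0],[0,0,-0.01,0,0,0]]'
```

```text
clock: 35.6
position: [0.529, 0.1642, 0.1056]
orientation: [-0.27, 3.13, -0.0]
wrist_force: [0.8, 0.3, -1.0]
finger_gap: 0.0314
finger_force: 40.4
```

```bash
python3 -m jog '[[0,0,-0.001,0,0,0],[0,0,-0.001,0,0,0],[0,0,-0.002,0,0,0],[0,0,-0.002,0,0,0],[0,0,-0.003,0,0,0],[0,0,-0.003,0,0,0],[0,0,-0.004,0,0,0],[0,0,-0.004,0,0,0],[0,0,-0.005,0,0,0],[0,0,-0.005,0,0,0]]'
```

```text
clock: 36.6
position: [0.5291, 0.1642, 0.1047]
orientation: [-0.27, 3.129, 0.0]
wrist_force: [-1.3, -0.8, 8.1]
finger_gap: 0.0313
finger_force: 41.3
```

Contact. Release, retreat, look.

```bash
python3 -m jog '[[0,0,0.001,0,0,0],[0,0,0.001,0,0,0],[0,0,0.001,0,0,0],[0,0,0.001,0,0,0],[0,0,0.001,0,0,0],[0,0,0.001,0,0,0],[0,0,0.001,0,0,0],[0,0,0.001,0,0,0],[0,0,0.001,0,0,0],[0,0,0.001,0,0,0]]' 0.3
python3 -m jog '[[0,0,0.02,0,0,0],[0,0,0.06,0,0,0],[0,0,0.12,0,0,0],[0,0,0.2,0,0,0],[0,0,0.3,0,0,0],[-0.1,0,0.4,0,0,0],[-0.25,0,0.5,0,0,0],[-0.4,0,0.55,0,0,0],[-0.55,0,0.6,0,0,0],[-0.6,0,0.6,0,0,0]]'
python3 - <<'E'
from g import *
go()
a=robot.grab_frame("scene")[100:265,130:405];b=robot.grab_frame("top")[120:285,80:440]
f=[cv2.resize(a,(500,300),interpolation=cv2.INTER_CUBIC),cv2.resize(b,(655,300),interpolation=cv2.INTER_CUBIC)]
w=655;im=np.zeros((600,w,3),np.uint8);im[:300,:500]=f[0];im[300:]=f[1]
cv2.imwrite("pics/p6.png",im[:,:,::-1])
E
```

```text
clock: 37.6
position: [0.529, 0.1642, 0.1044]
orientation: [0.27, -3.13, 0.0]
wrist_force: [0.3, -0.0, -0.7]
finger_gap: 0.0561
finger_force: 0.0
clock: 38.6
position: [0.3459, 0.1638, 0.2872]
orientation: [-0.271, 3.127, 0.002]
wrist_force: [0.4, 0.1, 0.7]
finger_gap: 0.0554
finger_force: 0.0
t 38.6 p [0.3459 0.1638 0.2872] J [ 0.44 -0.   -0.34  1.23  0.    0.27] gap 0.0554 F [0.4 0.1 0.7]
```

View pics/p6.png

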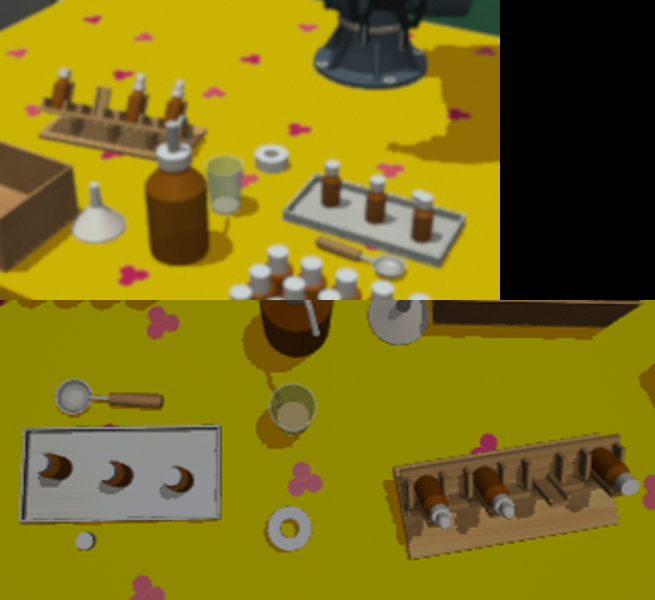

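The picture shows three screw-cap bottles standing upright in the tray (scene 331,185; 376,200; 423,218). Two droppers and one screw bottle lean in the rack, and everything else is where it started. Handing in.

```bash
python3 -c "
from cell import robot
print(robot.sign_off())"
```

```text
the job is handed in; nothing more can be done
None
```

The order is made up and handed in at about 39 s: the tray holds three upright screw-cap bottles, and both droppers and the last screw-cap bottle lean in the rack. The final pictures show nothing knocked over or moved.

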